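# Clear the bench balance and weigh a block blank

## Task

First clear the bench balance: take the brass check weight off its sprung pan and stand it in the empty pocket of the wooden weight block. Then take the pale wood blank from the sloping rack and set it gently down, lying flat with the same face down as in the rack, centred on the pan as exactly as you can, and let go. Never push the pan down to its stop or drop the blank on it, and leave the dark blank, the steel weight, the mallet, the clamp and the pot where they are.

Things in the scene. Friction and masses are not known exactly. Their poses are not given: they have to be found in the camera images.
- balance: white bench balance, fixed; housing 200 (x) x 190 (y) x 56 mm high plus a sloping display on the side facing the robot (reaches 140 mm from the middle); origin on the bench under the middle of the housing and pan; z up, x away from the display
- pan (a joint): downward travel of the balance's sprung pan in m: 0 empty, about 0.010 under the brass weight, about 0.003 under a blank, stop at 0.020; stiffness 600 N/m
- pan_top (a point): centre of the upper face of the pan, a flat round steel disc 150 mm in diameter and 6 mm thick with a small dark centre ring (44 mm across); 88 mm above the bench when empty; z up; moves with the pan
- weight_block: brown wooden block for check weights, fixed, 110 (x) x 200 (y) x 34 mm high, with two round pockets 63 mm in diameter and 22 mm deep, 96 mm apart along y; origin on the bench under its middle; z up
- weight_block_hole0 (a point): centre of the mouth of the empty pocket, at the block's top face (34 mm above the bench), on the block's -y side; the pocket floor is 22 mm lower
- brass_weight: brass check weight, 0.65 kg, 70 mm tall: body 50 mm in diameter up to 36 mm, neck 18 mm in diameter from 40 to 48 mm, grip knob 26 mm in diameter from 50 to 68 mm; origin at the centre of its underside, z up its axis; starts standing on the pan
- rack: plywood rack for blanks, fixed, 210 mm wide (y); its board, 150 mm long, slopes at 35 degrees, low end towards +x (away from the robot) with an 18 mm high lip; the middle of the board's face is 60 mm above the bench; origin on the bench under that; z up. Two blanks lie on it side by side, 105 mm apart, long side down the slope, against the lip
- pale_blank: pale wood block blank, 120 (x) x 50 (y) x 40 (z) mm, about 0.2 kg; origin at the centre of its underside, which lies on the sloping board; x runs down the slope, y level, z square to the board (35 degrees off vertical, leaning away from the robot)
- dark_blank: dark wood blank of the same size and frame, beside the pale one; leave it
- steel_weight: dark steel check weight of the same shape as the brass one, standing in the other pocket; leave it
- mallet: wooden mallet about 250 mm long, lying on the bench; origin in its underside; leave it
- clamp: dark steel C-clamp, 140 x 100 x 18 mm, lying flat; origin in its underside; leave it
- brush_pot: grey open pot, 84 mm in diameter, 100 mm tall; origin at the centre of its underside; leave it

How it is judged (in metres and radians):
On the way, in this order (a step that is already met when the one before it is completed fails the run):
1. the brass weight stands in the empty pocket, let go (horizontal distance between brass_weight and weight_block_hole0 below 0.01 m and z of brass_weight in the frame of weight_block_hole0 below -0.016 m and angle between brass_weight's own z axis and vertical below 0.12 rad and contact force between the fingers and brass_weight below 0.05 N and linear speed of brass_weight below 0.02 m/s), for 0.2 s.
2. the pale blank lies flat and centred on the pan, let go (horizontal distance between pale_blank and pan_top below 0.012 m and z of pale_blank in the frame of pan_top between -0.004 and 0.004 m and angle between pale_blank's own z axis and vertical below 0.06 rad and contact force between pale_blank and pan above 0.5 N and contact force between the fingers and pale_blank below 0.05 N and linear speed of pale_blank below 0.02 m/s), for 0.3 s.
At the end, for the whole second after the job is handed in: The brass weight stands upright on the floor of the pocket that was empty, at rest; the pale blank rests flat (within 3 degrees) on the pan, its middle within 12 mm of the pan's centre, let go and at rest (all of step 1 and all of step 2); the robot touches nothing.
It fails at once if the pan is pushed down to its stop (beyond 18 mm of travel) (value of joint pan above 0.018 m).
It fails at once if the blank is dropped or pressed on the pan with more than 15 N (contact force between pale_blank and pan above 15 N).
It fails at once if the dark blank, steel weight, mallet, clamp or pot is moved by more than 30 mm (distance of any of dark_blank, steel_weight, mallet, clamp, brush_pot from where it was at the start of the episode above 0.03 m).
It also fails if it takes over 62 s, if anything falls off the work surface, if the arm or the gripper's body presses on something with over 40 N, if the wrist force passes 120 N, or if a joint passes its speed limit or range.

## Robot

A 6-joint arm with a two-finger parallel gripper is mounted at the origin on the work surface. World frame = base frame: x ahead of the robot, y to its left, z up, the work surface at z = 0. Lengths are in m, angles in degrees, forces in N, time in s.
With the tool pointing down it reaches from about 0.25 to 0.725 m from the base axis. Payload 9.7 kg.
Tool frame: the origin (TCP) lies midway between the tips of the shut fingers; the grasp point (between the pads) lies 19 mm behind it; z points along the fingers, y is the line along which they close (so a half turn about z gives the same grasp; the last joint's range is limited). The gripper opens to 85 mm and grips with 20 to 120 N. Pads are 22 mm wide; open, the fingers measure 114 mm over their backs; the gripper's body (76 mm by 85 mm) begins 54 mm behind the grasp point. The pads swing forward as they close: fully open they stand 13 mm farther back than shut.
Start: joints at [76.261, 4.979, 10.078, 95.1, 0, 90], TCP at [0.131, 0.534, 0.2] pointing down, gripper open.
Joint ranges: [-179.16, 179.16], [-48.56, 103.87], [-65.8, 70.77], [-126.05, 130.52], [-82.76, 87.17], [-180, 180]. Speed limits (degrees/s): [127.2, 127.2, 147.25, 180, 180, 180].

## Interface

Orientations are given as [roll, pitch, yaw] about the fixed x, y, z axes, in that order (R = Rz(yaw) Ry(pitch) Rx(roll)).
In Python, from workcell import readout, imaging, bot, spotter gives the robot as it stands.
- The arm moves only by the shell command python3 -m jog 'ROWS' [FORCE]. ROWS is JSON, a list of rows, each an object with "rotation": the turn, a rotation vector about the world's x, y, z in degrees, a list of three; "translation": the shift along the world's x, y, z in mm, a list of three; "grip": the finger opening in mm, from 0 to 85.4. In form: [{"rotation": [wx, wy, wz], "translation": [dx, dy, dz], "grip": grip}, ...]. A call has 1 to 20 rows; each row is the pose to reach, as a shift and turn from the pose commanded when the call began; what a row does not reach only later rows make up. A row lasts 1/10 s, in which the tool goes at most 50 mm and 8.59 degrees, less where a joint would pass 70% of its speed; a pose out of reach is approached as far as the arm can. A call with a gripper value outside its range is refused whole. The fingers move at their own pace and stop on an object; FORCE is the grip in N (left out, the last holds). Time passes only in rows, so rows that repeat a pose let the fingers close. It gives the time, the measured TCP pose, the force, the opening and the grip force at its end, in the units of the state.
- readout.get_obs(): the state, without advancing time (a new reading comes with each control period).
- imaging.camera(name): name is "scene" or "top"; returns (picture, depth): 420x560x3 uint8, red, green, blue; 420x560 float32, m along the optical axis (not along the pixel's ray), 0 where there is no reading.
- imaging.camera_info(name): a dict with "vertical_fov" (degrees; the focal length in pixels is half the picture's height over the tangent of half this angle, whatever the lens; pixels are square), "cx", "cy" (the principal point, pixels), "extrinsics" (4x4, takes a point from camera to world coordinates). Camera axes: x right, y down, z forward; pixel columns grow to the right and rows downward; lengths in m; the calibration is good to about 2 mm. A picture is of the moment at which its call begins. camera_info takes no time and is no camera call.
- bot.job_done(): hands the job in; it is judged then, once.
Trained networks look in the newest picture that a camera, given by its name, has taken for a name from the list of things; names that differ only in an ending like _2 or _b are one class to them, and where a whole thing is asked for, a point or a joint stands for the part that bears it (a point fixed in the world has none). Each returns a list of dicts, best first, with "confidence" (0 to 1); they miss things now and then, are a little off and sometimes report something else, mostly with a low value. They report only what shows in the picture. A call takes as long as a camera call.
- spotter.spot_in(camera, target): "box" ([centre column, centre row, width, height] in pixels, round what is visible of it).
- spotter.mark_of(camera, target): "uv" ([column, row] in pixels: a listed point, or the origin of a listed thing).
The state is a dict: "time": time; "q": joint angles; "qd": joint speeds; "joint_efforts": joint torques, N m; "ee_pos": TCP position; "tcp_rot": TCP orientation; "wrist_force": force on the tool from outside, world axes, zero at the start; "torque": the same for the moment, N m; "opening": finger opening in m; "grasp_force": force on a finger pad.
Only numpy, scipy, OpenCV 4.12 (cv2) and the standard library are available. Lean on these libraries where they do the work, as an engineer would, in place of code of your own. Each camera call takes 0.05 s, during which the arm holds its last target. There are 200 camera calls.

## Working session

There is one attempt and no reset: what is moved stays moved. The work goes in short steps, Python scripts to look and compute and a shell command to move; the robot and the scene stay as the last step left them, time stands still between calls to the robot, and variables do not carry over. Pictures are saved under pics/ and viewed, at most 10 in all, crops included, and the job is handed in when it is done.

```bash
mkdir -p pics; cat > h.py <<'E'
import numpy as np, cv2
from workcell import readout, imaging, bot, spotter
def K(n):
    i=imaging.camera_info(n); f=210/np.tan(np.radians(i["vertical_fov"])/2); return f,i["cx"],i["cy"],np.array(i["extrinsics"])
def cloud(n,d):
    f,cx,cy,T=K(n); v,u=np.mgrid[:420,:560]
    P=np.stack([(u-cx)/f*d,(v-cy)/f*d,d,np.ones_like(d)],-1)@T.T
    P=P[...,:3]; P[d<=0]=np.nan; return P
def plane_pt(n,uv,z):
    f,cx,cy,T=K(n); r=T[:3,:3]@np.array([(uv[0]-cx)/f,(uv[1]-cy)/f,1]); o=T[:3,3]
    return o+r*(z-o[2])/r[2]
def proj(n,p):
    f,cx,cy,T=K(n); c=np.linalg.inv(T)@np.append(p,1); return c[:2]/c[2]*f+[cx,cy]
E
python3 - <<'E'
from h import *
ims=[]
for n in ("scene","top"):
    p,d=imaging.camera(n); np.savez(n,p=p,d=d); cv2.imwrite(f"pics/{n}0.png",p[...,::-1])
    P=cloud(n,d); print(n,K(n)[3][:3,3].round(3))
    for t in ["balance","pan_top","weight_block","weight_block_hole0","brass_weight","rack","pale_blank","dark_blank","steel_weight","mallet","clamp","brush_pot"]:
        m=spotter.mark_of(n,t)
        s=spotter.spot_in(n,t) 
        out=[]
        if m:
            u,v=m[0]["uv"]; q=P[int(np.clip(round(v),0,419)),int(np.clip(round(u),0,559))]
            out=[np.round([u,v]),round(m[0]["confidence"],2),q.round(3)]
        print(t,*out,s and (np.round(s[0]["box"]),round(s[0]["confidence"],2)))
o=readout.get_obs(); print(o["time"],o["ee_pos"],o["tcp_rot"],o["opening"])
E
```

```text
scene [ 1.276 -0.028  1.237]
balance [268. 219.] 0.85 [0.632 0.019 0.075] (array([268., 214.,  73.,  73.]), 0.63)
pan_top [264. 207.] 0.55 [0.609 0.009 0.111] (array([264., 211.,  48.,  44.]), 0.93)
weight_block [351. 187.] 0.85 [0.517 0.313 0.031] (array([353., 186.,  64.,  40.]), 0.75)
weight_block_hole0 [339. 187.] 0.64 [0.497 0.279 0.007] (array([355., 188.,  69.,  33.]), 0.59)
brass_weight [263. 209.] 0.55 [0.612 0.006 0.104] (array([263., 203.,  14.,  19.]), 0.64)
rack [167. 201.] 0.73 [ 0.529 -0.294  0.076] (array([165., 191.,  69.,  48.]), 0.7)
pale_blank [176. 192.] 0.88 [ 0.507 -0.263  0.089] (array([176., 196.,  18.,  40.]), 0.91)
dark_blank [148. 191.] 0.73 [ 0.493 -0.352  0.089] (array([148., 192.,  15.,  38.]), 0.56)
steel_weight [362. 184.] 0.47 [0.519 0.348 0.045] (array([365., 181.,  16.,  22.]), 0.6)
mallet [182. 269.] 0.82 [ 0.743 -0.259  0.018] (array([175., 268.,  27.,  80.]), 0.98)
clamp [352. 186.] 0.6 [0.515 0.317 0.033] (array([364., 244.,  33.,  44.]), 0.94)
brush_pot [415. 193.] 0.61 [0.59  0.504 0.071] (array([421., 186.,  29.,  34.]), 0.91)
top [0.474 0.0
[... 471 characters left out ...]
.7 [ 0.485 -0.278  0.107] (array([434., 253.,  91.,  69.]), 0.98)
pale_blank [421. 247.] 0.6 [ 0.488 -0.263  0.108] (array([422., 242.,  22.,  46.]), 0.67)
dark_blank [417. 249.] 0.22 [ 0.483 -0.253  0.109] (array([458., 249.,  24.,  48.]), 0.7)
steel_weight [177. 246.] 0.87 [0.498 0.355 0.049] (array([176., 245.,  25.,  15.]), 0.55)
mallet [411. 156.] 0.85 [ 0.733 -0.268  0.027] (array([416., 161.,  34.,  96.]), 0.88)
clamp [194. 165.] 0.64 [0.719 0.32  0.002] (array([197., 167.,  48.,  58.]), 0.84)
brush_pot [118. 224.] 0.93 [0.56  0.525 0.003] (array([111., 223.,  37.,  33.]), 0.78)
2.5 [0.13060621 0.53428111 0.2000006 ] [ 1.79997720e+02 -1.90000514e-03  1.66261036e+02] 0.0852389364925202
```

View pics/scene0.png

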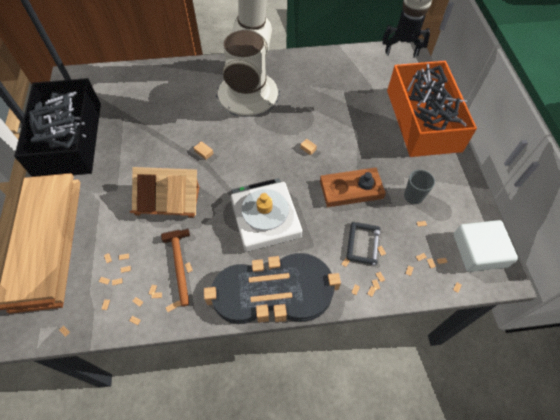

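View pics/top0.png

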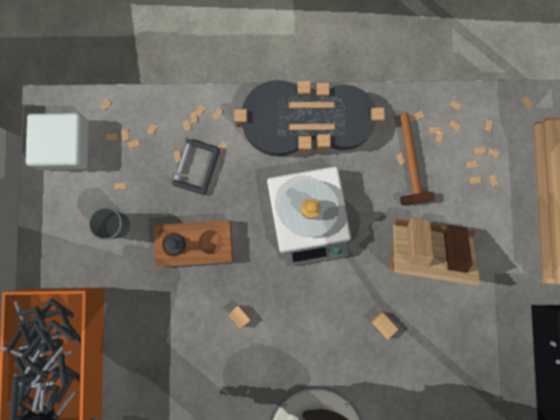

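The scene view shows the balance at (267,215) with the brass weight on it, the block at (352,187) with its empty pocket at (340,187), and the rack at (165,192) with the pale blank at (180,190), right of the dark one. The top view agrees: pan (310,208), block (193,243), pale blank (420,243). Next I'll fit the geometry.

```bash
python3 - <<'E'
from h import *
for n in ("scene","top"):
    z=np.load(n+".npz"); p,d=z["p"],z["d"]; P=cloud(n,d); X,Y,Z=P[...,0],P[...,1],P[...,2]
    tab=Z[(abs(X-.45)<.04)&(abs(Y-.15)<.04)]; print(n,"table z",np.nanmedian(tab))
    def box(m):
        q=P[m][:,:2].astype(np.float32)*1000; return cv2.minAreaRect(q),len(q)
    near=np.hypot(X-.59,Y-.013)<.13
    for lo,hi in ((.045,.063),(.07,.09),(.128,.16)):
        m=near&(Z>lo)&(Z<hi); r,c=box(m); (cx,cy),rad=cv2.minEnclosingCircle(P[m][:,:2].astype(np.float32)*1000)
        print(lo,c,np.round(r[0]),np.round(r[1]),round(r[2],1),"circ",round(cx,1),round(cy,1),round(rad,1),"zmed",np.median(Z[m]).round(4),"zmax",Z[m].max().round(4),"mean",P[m].mean(0).round(4))
    m=(abs(X-.51)<.08)&(abs(Y-.31)<.14)&(abs(Z-.034)<.006); r,c=box(m); print("block",c,r, np.median(Z[m]))
    m=(abs(X-.51)<.08)&(abs(Y-.265)<.045)&(Z<.024)&(Z>.006)
    m&=cv2.erode(cv2.dilate(m.astype(np.uint8),np.ones((3,3))),np.ones((3,3)))>0
    m=(abs(X-.51)<.028)&(abs(Y-.265)<.04)&(Z<.024); print("pocket",m.sum(),P[m].mean(0), np.median(Z[m]),P[m].min(0),P[m].max(0))
    # blank
    hsv=cv2.cvtColor(p,cv2.COLOR_RGB2HSV)
    m=(abs(X-.49)<.12)&(abs(Y+.30)<.14)&(Z>.01)
    print("rack",box(m))
    # height residual above board plane
    for yy in np.arange(-.42,-.18,.01):
        k=m&(abs(Y-yy)<.005)
        if k.sum()>5:
            zz=Z[k]+np.tan(np.radians(35))*(X[k]-.49); print("  y%.2f n%d h=%.3f x %.3f..%.3f rgb"%(yy,k.sum(),np.median(zz),X[k].min(),X[k].max()),p[k].mean(0).round(0))
E
python3 - <<'E'
import cv2
a=cv2.imread("pics/top0.png")[185:285,380:490]; cv2.imwrite("pics/c1.png",cv2.resize(a,None,fx=5,fy=5,interpolation=cv2.INTER_CUBIC))
E
```

```text
scene table z -0.0018563056097641306
0.045 1677 [586.  12.] [216. 190.] 9.2 circ 590.4 12.3 129.6 zmed 0.0535 zmax 0.0622 mean [0.6098 0.011  0.0533]
0.07 1287 [592.  13.] [148. 148.] 48.6 circ 592.4 13.2 75.7 zmed 0.0765 zmax 0.0882 mean [0.5992 0.0128 0.0766]
0.128 67 [590.  11.] [22. 24.] 84.4 circ 590.3 10.7 14.2 zmed 0.1435 zmax 0.1503 mean [0.5921 0.0105 0.1426]
block 1151 ((507.2245178222656, 320.1703186035156), (115.93101501464844, 201.90969848632812), 4.099301815032959) 0.032499762100151264
pocket 174 [0.5016859  0.27641168 0.0112051 ] 0.01056313548698773 [0.48214796 0.24544145 0.00468878] [0.52481899 0.30451501 0.02335222]
rack (((507.6956481933594, -316.61968994140625), (213.8113250732422, 193.0164794921875), 80.59272003173828), 3006)
  y-0.42 n32 h=0.037 x 0.461..0.530 rgb [131. 103.  77.]
  y-0.41 n110 h=0.037 x 0.404..0.532 rgb [143. 116.  86.]
  y-0.40 n90 h=0.038 x 0.399..0.535 rgb [150. 120.  87.]
  y-0.39 n77 h=0.085 x 0.401..0.541 rgb [115.  85.  62.]
  y-0.38 n138 h=0.088 x 0.401..0.544 rgb [94. 65. 47.]
  y-0.37 n152 h=0.089 x 0.404..0.545 rgb [89. 61. 43.]
  y-0
[... 2337 characters left out ...]
 73.]
  y-0.31 n156 h=0.052 x 0.410..0.549 rgb [125. 105.  80.]
  y-0.30 n108 h=0.054 x 0.410..0.610 rgb [141. 118.  90.]
  y-0.29 n177 h=0.102 x 0.413..0.610 rgb [144. 119.  89.]
  y-0.28 n220 h=0.103 x 0.415..0.609 rgb [147. 120.  90.]
  y-0.27 n239 h=0.104 x 0.416..0.610 rgb [145. 119.  89.]
  y-0.26 n237 h=0.105 x 0.418..0.610 rgb [146. 120.  89.]
  y-0.25 n325 h=0.091 x 0.421..0.609 rgb [148. 121.  90.]
  y-0.24 n313 h=0.066 x 0.421..0.610 rgb [151. 124.  93.]
  y-0.23 n210 h=0.061 x 0.423..0.563 rgb [151. 126.  95.]
  y-0.22 n212 h=0.062 x 0.424..0.564 rgb [156. 131.  99.]
  y-0.21 n187 h=0.061 x 0.426..0.524 rgb [159. 129.  97.]
  y-0.20 n33 h=0.060 x 0.429..0.464 rgb [169. 142. 108.]
```

View pics/c1.png

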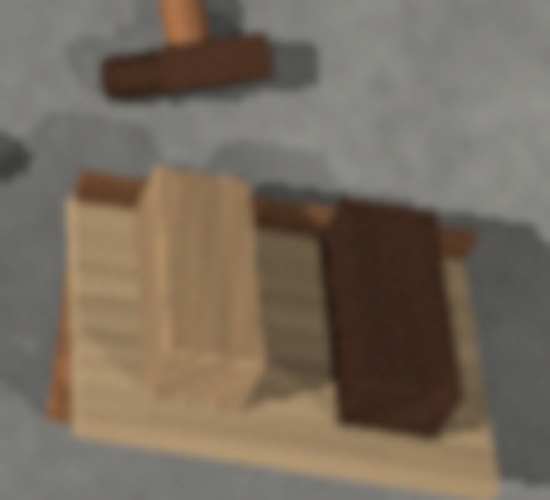

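The crop shows the pale blank on the left at (200,290) and the dark one at (395,320), with a clear gap of about 55 mm between them. Weight is at about (590,10) mm, pan at (592.5,12), pocket at (510,271). The measured heights match those given, so I'm moving.

```bash
python3 -m jog '[{"rotation":[0,0,0],"translation":[30,-35,0],"grip":85},{"rotation":[0,0,0],"translation":[60,-70,0],"grip":85},{"rotation":[0,0,0],"translation":[92,-105,0],"grip":85},{"rotation":[0,0,0],"translation":[124,-140,0],"grip":85},{"rotation":[0,0,0],"translation":[156,-176,0],"grip":85},{"rotation":[0,0,0],"translation":[188,-212,0],"grip":85},{"rotation":[0,0,0],"translation":[220,-248,0],"grip":85},{"rotation":[0,0,0],"translation":[252,-284,0],"grip":85},{"rotation":[0,0,0],"translation":[284,-320,0],"grip":85},{"rotation":[0,0,0],"translation":[316,-356,0],"grip":85},{"rotation":[0,0,0],"translation":[348,-392,0],"grip":85},{"rotation":[0,0,0],"translation":[380,-430,0],"grip":85},{"rotation":[0,0,0],"translation":[410,-466,0],"grip":85},{"rotation":[0,0,0],"translation":[438,-500,0],"grip":85},{"rotation":[0,0,0],"translation":[459,-524,0],"grip":85},{"rotation":[0,0,0],"translation":[459,-524,0],"grip":85},{"rotation":[0,0,0],"translation":[459,-524,0],"grip":85},{"rotation":[0,0,0],"translation":[459,-524,0],"grip":85}]' 50
python3 - <<'E'
from h import *
# blank geometry from stored images
for n in ("scene","top"):
    z=np.load(n+".npz"); P=cloud(n,z["d"]); Q=P.reshape(-1,3); Q=Q[~np.isnan(Q[:,0])]
    e=np.radians(-9.6); c,s=np.cos(e),np.sin(e); a=np.radians(35)
    B=np.array([[c*np.cos(a),s*np.cos(a),-np.sin(a)],[-s,c,0],[c*np.sin(a),s*np.sin(a),np.cos(a)]]) # rows x,y,z
    o=np.array([.49,-.265,.1]); L=(Q-o)@B.T
    r=(abs(L)<[.12,.05,.025]).all(1); l=L[r]
    h,ed=np.histogram(l[:,2],25); print(n,"z hist",dict(zip((ed[:-1]*1000).round(1),h)))
    z0=np.median(l[(abs(l[:,2]-(ed[h.argmax()]))<.006)][:,2]); t=l[abs(l[:,2]-z0)<.003]
    lo,hi=np.percentile(t[:,:2],[1,99],axis=0); print("z0",z0,lo,hi,hi-lo, cv2.minAreaRect(t[:,:2].astype(np.float32)*1000))
    A=np.c_[t[:,:2],np.ones(len(t))]; print("plane tilt",np.linalg.lstsq(A,t[:,2],rcond=None)[0])
    mid=np.append((lo+hi)/2,z0); print("top centre world",o+mid@B)
    # dark
E
```

```text
time: 4.3
ee_pos: [0.5892, 0.0108, 0.2001]
tcp_rot: [180.0, -0.0, 166.3]
wrist_force: [0.4, -1.0, -0.8]
opening: 0.0851
grasp_force: 0.0
scene z hist {np.float64(-24.8): np.int64(11), np.float64(-23.4): np.int64(18), np.float64(-22.0): np.int64(10), np.float64(-20.6): np.int64(13), np.float64(-19.2): np.int64(15), np.float64(-17.8): np.int64(17), np.float64(-16.4): np.int64(5), np.float64(-15.0): np.int64(5), np.float64(-13.6): np.int64(8), np.float64(-12.2): np.int64(3), np.float64(-10.8): np.int64(3), np.float64(-9.4): np.int64(5), np.float64(-8.0): np.int64(6), np.float64(-6.6): np.int64(5), np.float64(-5.1): np.int64(11), np.float64(-3.7): np.int64(32), np.float64(-2.3): np.int64(50), np.float64(-0.9): np.int64(91), np.float64(0.5): np.int64(132), np.float64(1.9): np.int64(111), np.float64(3.3): np.int64(89), np.float64(4.7): np.int64(45), np.float64(6.1): np.int64(23), np.float64(7.5): np.int64(8), np.float64(8.9): np.int64(1)}
z0 0.001567819222502251 [-0.03324687 -0.02422094] [0.08459745 0.02564815] [0.11784433 0.04986909] ((25.88991928100586, 0.582763671875), (50.7426452636718
[... 564 characters left out ...]
7.6): np.int64(10), np.float64(-6.2): np.int64(13), np.float64(-4.8): np.int64(18), np.float64(-3.3): np.int64(17), np.float64(-1.9): np.int64(13), np.float64(-0.4): np.int64(24), np.float64(1.0): np.int64(74), np.float64(2.5): np.int64(157), np.float64(3.9): np.int64(202), np.float64(5.4): np.int64(191), np.float64(6.8): np.int64(80), np.float64(8.2): np.int64(26), np.float64(9.7): np.int64(4)}
z0 0.004693457346767982 [-0.03423277 -0.025804  ] [0.08388445 0.02312554] [0.11811723 0.04892954] ((26.05834197998047, -1.5113410949707031), (51.12383270263672, 123.27229309082031), 89.07754516601562)
plane tilt [0.00079595 0.00280095 0.00474689]
top centre world [ 0.51248237 -0.27016086  0.08960514]
```

```bash
python3 -m jog '[{"rotation":[0,0,0],"translation":[0,0,-30],"grip":60},{"rotation":[0,0,0],"translation":[0,0,-60],"grip":60},{"rotation":[0,0,0],"translation":[0,0,-79],"grip":60},{"rotation":[0,0,0],"translation":[0,0,-79],"grip":60},{"rotation":[0,0,0],"translation":[0,0,-79],"grip":40},{"rotation":[0,0,0],"translation":[0,0,-79],"grip":30},{"rotation":[0,0,0],"translation":[0,0,-79],"grip":15},{"rotation":[0,0,0],"translation":[0,0,-79],"grip":15},{"rotation":[0,0,0],"translation":[0,0,-79],"grip":15},{"rotation":[0,0,0],"translation":[0,0,-79],"grip":15}]' 50
```

```text
time: 5.3
ee_pos: [0.5897, 0.0102, 0.1212]
tcp_rot: [180.0, 0.0, 166.3]
wrist_force: [0.1, 0.6, -0.3]
opening: 0.015
grasp_force: 0.0
```

```bash
python3 - <<'E'
from h import *
o=readout.get_obs(); print(o["opening"],o["grasp_force"],o["time"])
p,d=imaging.camera("scene"); cv2.imwrite("pics/s1.png",cv2.resize(p[160:260,205:325,::-1],None,fx=5,fy=5,interpolation=cv2.INTER_CUBIC))
P=cloud("scene",d); m=(np.hypot(P[...,0]-.59,P[...,1]-.01)<.09)&(P[...,2]>.07)&(P[...,2]<.085); print(np.median(P[m][:,2]))
E
```

```text
0.01499104920713263 0.0 5.3
0.07638374264562353
```

View pics/s1.png

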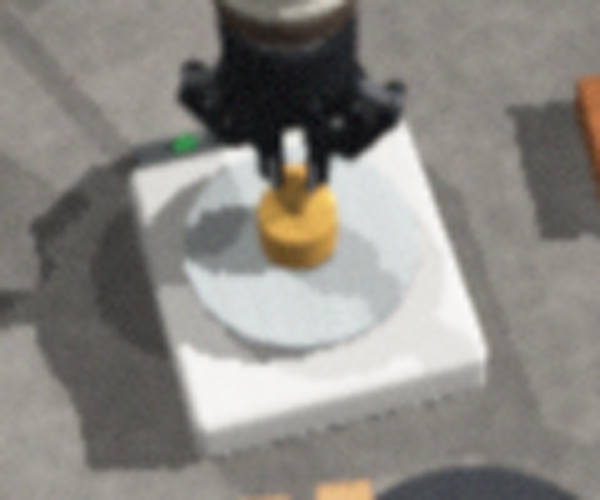

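The crop shows the fingers (268,160) and (318,165) with the weight's stem between them at (295,180). The opening reads below the neck diameter and the grip force is zero, so I'm comparing the weight before and after.

```bash
python3 - <<'E'
from h import *
z=np.load("scene.npz"); p0,d0=z["p"],z["d"]
p1,d1=imaging.camera("scene"); pt,dt=imaging.camera("top")
z=np.load("top.npz")
for n,p,d in (("scene",p0,d0),("scene",p1,d1),("top",z["p"],z["d"]),("top",pt,dt)):
    P=cloud(n,d); h=cv2.cvtColor(p,cv2.COLOR_RGB2HSV); m=(h[...,1]>120)&(np.hypot(P[...,0]-.59,P[...,1]-.01)<.1)&(P[...,2]>.07)
    v,u=np.nonzero(m); print(n,m.sum(),u.min(),u.max(),v.min(),v.max())
    for lo in np.arange(.075,.16,.01):
        k=m&(P[...,2]>lo)&(P[...,2]<=lo+.01)
        if k.sum()>3: q=P[k]; print("  z%.3f n%d"%(lo,k.sum()),q.min(0).round(4)[:2],q.max(0).round(4)[:2],q.mean(0).round(4))
a=np.hstack([cv2.resize(x[r:r+60,c:c+60,::-1],(400,400),interpolation=cv2.INTER_CUBIC) for x,r,c in ((p0,175,235),(p1,175,235))]); cv2.imwrite("pics/s2.png",a)
E
```

```text
scene 227 257 271 194 212
  z0.075 n6 [ 0.6007 -0.0094] [0.6114 0.028 ] [0.6077 0.011  0.0832]
  z0.085 n20 [ 0.6015 -0.0091] [0.6141 0.0316] [0.6096 0.0109 0.0895]
  z0.095 n24 [ 0.5973 -0.0117] [0.6143 0.0317] [0.6077 0.0093 0.0994]
  z0.105 n86 [ 0.5758 -0.0112] [0.6152 0.0327] [0.599  0.0108 0.1116]
  z0.115 n34 [ 0.5767 -0.0076] [0.6145 0.033 ] [0.5999 0.0115 0.1172]
  z0.125 n10 [ 0.5915 -0.0007] [0.6018 0.0172] [0.598  0.0084 0.1308]
  z0.135 n29 [ 0.5789 -0.    ] [0.6023 0.0207] [0.5942 0.0107 0.1418]
  z0.145 n18 [ 5.837e-01 -5.000e-04] [0.601  0.0212] [0.593  0.0107 0.1473]
scene 216 257 271 194 212
  z0.075 n4 [ 6.069e-01 -6.000e-04] [0.6117 0.021 ] [0.6103 0.0117 0.0823]
  z0.085 n23 [ 0.6015 -0.0092] [0.6136 0.0317] [0.6093 0.0135 0.0909]
  z0.095 n23 [ 0.6004 -0.009 ] [0.616 0.032] [0.6092 0.0103 0.1004]
  z0.105 n81 [ 0.5762 -0.0115] [0.6132 0.0327] [0.5998 0.0122 0.112 ]
  z0.115 n36 [ 0.5773 -0.01  ] [0.6111 0.0299] [0.5976 0.0067 0.1165]
  z0.125 n10 [ 0.5931 -0.0007] [0.6012 0.0205] [0.598  0.0084 0.1308]
  z0.135 n24 [ 5.807e-01 -3.000e-04] [0.6025 0.0204] [0.5941 0.0098 0.1411]
  z0.145 n12 [0.5848 0.0026] [0.6015 0.016 ] [0.5933 0.0103 0.1467]
top 266 302 319 199 217
  z0.105 n74 [ 0.5649 -0.0114] [0.6103 0.0312] [0.5828 0.0138 0.1128]
  z0.115 n101 [ 0.5648 -0.0111] [0.6072 0.0288] [0.5854 0.0101 0.1171]
  z0.135 n22 [0.5772 0.0028] [0.5993 0.0202] [0.5868 0.0114 0.1428]
  z0.145 n68 [ 0.5768 -0.0016] [0.6013 0.0206] [0.5887 0.0087 0.1476]Traceback (most recent call last):
  File "<stdin>", line 7, in <module>
    return umr_minimum(a, axis, None, out, keepdims, initial, where)
ValueError: zero-size array to reduction operation minimum which has no identity
```

```bash
python3 -m jog '[{"rotation":[0,0,0],"translation":[0,0,0],"grip":8},{"rotation":[0,0,0],"translation":[0,0,0],"grip":8},{"rotation":[0,0,0],"translation":[0,0,0],"grip":8},{"rotation":[0,0,0],"translation":[0,0,0],"grip":0},{"rotation":[0,0,0],"translation":[0,0,0],"grip":0},{"rotation":[0,0,0],"translation":[0,0,0],"grip":0}]' 50
python3 - <<'E'
from h import *
p1,d1=imaging.camera("scene"); cv2.imwrite("pics/s2.png",cv2.resize(p1[175:230,235:295,::-1],None,fx=9,fy=9,interpolation=cv2.INTER_CUBIC))
E
```

```text
time: 6.05
ee_pos: [0.5896, 0.0103, 0.121]
tcp_rot: [-180.0, -0.0, 166.3]
wrist_force: [-0.3, 0.2, 0.3]
opening: 0.0
grasp_force: 0.0
```

View pics/s2.png

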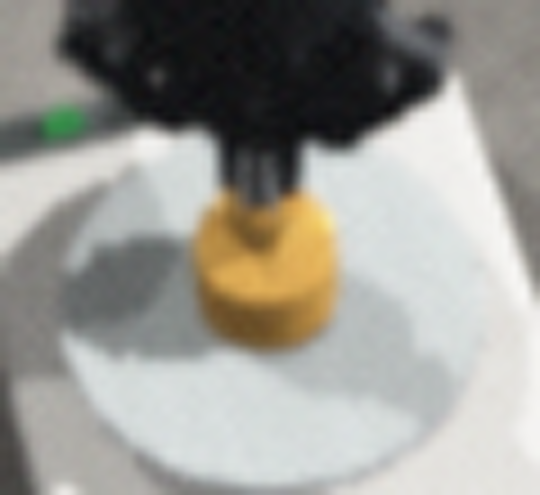

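The fingers are shut at (260,180), in front of or above the knob, with the weight undisturbed at (265,270). So the tool isn't where its readout says it is relative to the image frame. I'll find the fingertips in the depth data.

```bash
python3 - <<'E'
from h import *
p,d=imaging.camera("scene"); P=cloud("scene",d); h=cv2.cvtColor(p,cv2.COLOR_RGB2HSV)
o=readout.get_obs(); print(o["ee_pos"],o["q"],proj("scene",o["ee_pos"]))
f,cx,cy,T=K("scene"); print(f,cx,cy)
for v in range(180,206,2):
    print(v,[(u,)+tuple((P[v,u]*1000).round(0).astype(int))+(tuple(p[v,u].tolist()),) for u in (260,264,267)])
E
```

```text
[0.58962353 0.01027425 0.12097585] [9.98248401e-01 9.55339823e+00 6.37747904e+00 8.68256709e+01
 6.57287589e-05 1.47368959e+01] [263.53304963 200.00238653]
425.4785501866851 280.4966407976804 207.66626780858866
180 [(260, np.int64(625), np.int64(2), np.int64(284), (20, 21, 22)), (264, np.int64(629), np.int64(12), np.int64(287), (24, 25, 26)), (267, np.int64(627), np.int64(20), np.int64(283), (28, 28, 32))]
182 [(260, np.int64(600), np.int64(2), np.int64(237), (20, 18, 21)), (264, np.int64(604), np.int64(13), np.int64(241), (23, 20, 24)), (267, np.int64(616), np.int64(21), np.int64(256), (25, 24, 30))]
184 [(260, np.int64(606), np.int64(2), np.int64(235), (10, 14, 14)), (264, np.int64(602), np.int64(13), np.int64(227), (24, 25, 26)), (267, np.int64(613), np.int64(21), np.int64(243), (22, 18, 23))]
186 [(260, np.int64(606), np.int64(1), np.int64(225), (12, 17, 18)), (264, np.int64(609), np.int64(13), np.int64(227), (25, 27, 30)), (267, np.int64(614), np.int64(21), np.int64(234), (21, 21, 23))]
188 [(260, np.int64(599), np.int64(1), np.int64(204), (16, 16, 17)), (264, np.int64(609), np.
[... 1028 characters left out ...]
145, 114, 71)), (267, np.int64(595), np.int64(21), np.int64(140), (214, 166, 86))]
200 [(260, np.int64(592), np.int64(-1), np.int64(127), (148, 112, 56)), (264, np.int64(602), np.int64(11), np.int64(140), (140, 105, 52)), (267, np.int64(599), np.int64(20), np.int64(134), (221, 180, 95))]
202 [(260, np.int64(589), np.int64(-1), np.int64(111), (178, 135, 66)), (264, np.int64(602), np.int64(11), np.int64(129), (136, 103, 50)), (267, np.int64(596), np.int64(20), np.int64(117), (226, 178, 92))]
204 [(260, np.int64(599), np.int64(-2), np.int64(115), (206, 159, 78)), (264, np.int64(602), np.int64(10), np.int64(117), (202, 154, 76)), (267, np.int64(602), np.int64(20), np.int64(116), (221, 172, 86))]
```

```bash
python3 -m jog '[{"rotation":[0,0,0],"translation":[0,0,30],"grip":0},{"rotation":[0,0,0],"translation":[0,0,60],"grip":0},{"rotation":[0,0,0],"translation":[0,0,60],"grip":0},{"rotation":[0,0,0],"translation":[0,0,60],"grip":0}]' 50
python3 - <<'E'
from h import *
def tips(n,p,d,c):
    P=cloud(n,d); dark=(p.max(2)<110)&(np.hypot(P[...,0]-c[0],P[...,1]-c[1])<.08)&(P[...,2]>.12); q=P[dark]
    print(n,"ee",np.round(c,4)," z low pct",np.percentile(q[:,2],[0,1,2,5,10]).round(4))
    l=q[q[:,2]<np.percentile(q[:,2],2)+.02]; print("  low pts",len(l),l.min(0).round(3),l.max(0).round(3),np.median(l,0).round(3))
z=np.load("scene.npz"); tips("scene",z["p"],z["d"],np.array([.1306,.5343,.2]))
o=readout.get_obs()["ee_pos"]
p,d=imaging.camera("scene"); tips("scene",p,d,o)
cv2.imwrite("pics/s3.png",cv2.resize(p[140:240,205:325,::-1],None,fx=5,fy=5,interpolation=cv2.INTER_CUBIC)); print("tip proj",(proj("scene",o)-[205,140])*5)
p,d=imaging.camera("top"); tips("top",p,d,o)
E
```

```text
time: 6.55
ee_pos: [0.59, 0.0103, 0.1815]
tcp_rot: [180.0, 0.1, 166.3]
wrist_force: [0.2, -0.7, -0.3]
opening: 0.0002
grasp_force: 0.0
scene ee [0.1306 0.5343 0.2   ]  z low pct [0.1415 0.2512 0.2571 0.2734 0.2932]
  low pts 80 [0.117 0.478 0.141] [0.18  0.599 0.276] [0.138 0.575 0.26 ]
scene ee [0.59   0.0103 0.1815]  z low pct [0.2179 0.2339 0.248  0.2662 0.2852]
  low pts 161 [ 0.575 -0.024  0.218] [0.613 0.044 0.268] [0.6   0.01  0.261]
tip proj [289.85412765 246.95199983]
top ee [0.59   0.0103 0.1815]  z low pct [0.2779 0.2982 0.2999 0.3047 0.6479]
  low pts 62 [0.59  0.051 0.278] [0.617 0.07  0.311] [0.598 0.064 0.304]
```

View pics/s3.png

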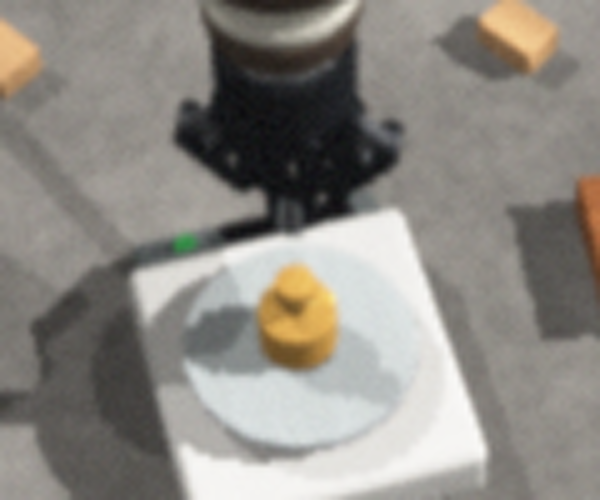

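The closed tips show at about (290,232), while the reported TCP projects to (290,247). The tips really are higher than the readout. I'll measure the offset from the finger's front face.

```bash
python3 - <<'E'
from h import *
import time
ds=[];ps=[]
for i in range(6):
    p,d=imaging.camera("scene"); ds.append(d); ps.append(p.astype(float))
d=np.median(ds,0); p=np.mean(ps,0); P=cloud("scene",d.astype(np.float32))
o=readout.get_obs(); print(o["time"],o["ee_pos"],o["q"])
for v in range(166,192):
    print(v,[tuple((P[v,u]*1000).round(0).astype(int).tolist())+(int(p[v,u].mean()),) for u in (260,262,263,264,266)])
for z in (.1815,.2,.21,.22): print(z,proj("scene",[.601,.0103,z]),proj("scene",[.579,.0103,z]))
E
```

```text
6.95 [0.58943816 0.01023322 0.18046277] [ 9.95277237e-01  1.01800350e+01  1.36657568e+01  9.35314463e+01
 -1.24322898e-03  1.47368046e+01]
166 [(628, 4, 351, 20), (629, 9, 351, 21), (629, 11, 350, 21), (628, 14, 349, 24), (627, 19, 346, 27)]
167 [(628, 4, 346, 22), (629, 9, 346, 19), (628, 11, 346, 22), (627, 14, 344, 22), (628, 19, 343, 27)]
168 [(627, 3, 341, 21), (629, 9, 342, 20), (629, 11, 342, 19), (628, 14, 341, 20), (611, 20, 316, 29)]
169 [(601, 5, 300, 20), (602, 10, 301, 20), (603, 13, 302, 20), (613, 15, 315, 20), (613, 20, 315, 26)]
170 [(601, 4, 295, 19), (602, 10, 296, 19), (603, 12, 297, 21), (611, 15, 308, 19), (614, 20, 312, 21)]
171 [(600, 4, 290, 20), (602, 10, 292, 18), (603, 12, 292, 21), (612, 14, 305, 21), (613, 20, 305, 20)]
172 [(600, 4, 285, 21), (602, 9, 287, 29), (602, 12, 286, 38), (609, 14, 296, 26), (611, 20, 297, 19)]
173 [(602, 4, 283, 19), (583, 10, 256, 46), (401, 24, -3, 62), (610, 14, 293, 38), (611, 20, 293, 19)]
174 [(604, 4, 281, 21), (588, 10, 257, 41), (580, 13, 245, 53), (607, 14, 284, 35), (611, 20, 289, 19)]
175 [(607, 3, 280, 20), (590, 
[... 1273 characters left out ...]
601, 13, 210, 177), (500, 26, 55, 229)]
188 [(500, 6, 54, 229), (502, 12, 55, 223), (500, 16, 52, 220), (503, 19, 55, 220), (504, 25, 56, 232)]
189 [(519, 5, 77, 228), (520, 11, 77, 222), (521, 14, 77, 223), (520, 18, 76, 223), (520, 24, 75, 228)]
190 [(522, 4, 75, 219), (523, 11, 76, 216), (524, 14, 76, 217), (525, 17, 77, 220), (527, 24, 78, 223)]
191 [(526, 4, 75, 217), (528, 10, 77, 215), (527, 14, 75, 213), (528, 17, 77, 215), (528, 23, 75, 222)]
0.1815 [263.3577972  192.49102396] [262.61031495 186.28310351]
0.2 [263.17759845 189.0555208 ] [262.42216594 182.79882309]
0.21 [263.07824507 187.16134109] [262.31844739 180.87808737]
0.22 [262.97748702 185.24038096] [262.21327567 178.93044077]
```

The shut tips are really about 34 mm above the reported TCP, while x and y agree. I'll use a z offset of +34 mm and re-grasp.

```bash
python3 -m jog '[{"rotation":[0,0,0],"translation":[0,0,0],"grip":70},{"rotation":[0,0,0],"translation":[0,0,0],"grip":70},{"rotation":[0,0,0],"translation":[0,0,0],"grip":70},{"rotation":[0,0,0],"translation":[0,0,0],"grip":70},{"rotation":[0,0,0],"translation":[0,0,-30],"grip":70},{"rotation":[0,0,0],"translation":[0,0,-60],"grip":70},{"rotation":[0,0,0],"translation":[0,0,-80],"grip":70},{"rotation":[0,0,0],"translation":[0,0,-94],"grip":70},{"rotation":[0,0,0],"translation":[0,0,-94],"grip":70},{"rotation":[0,0,0],"translation":[0,0,-94],"grip":20},{"rotation":[0,0,0],"translation":[0,0,-94],"grip":15},{"rotation":[0,0,0],"translation":[0,0,-94],"grip":15},{"rotation":[0,0,0],"translation":[0,0,-94],"grip":15},{"rotation":[0,0,0],"translation":[0,0,-94],"grip":15},{"rotation":[0,0,0],"translation":[0,0,-94],"grip":15}]' 50
```

```text
time: 8.45
ee_pos: [0.5899, 0.0101, 0.0873]
tcp_rot: [-180.0, 0.0, 166.3]
wrist_force: [1.2, -1.6, 0.3]
opening: 0.024
grasp_force: 49.0
```

```bash
python3 -m jog '[{"rotation":[0,0,0],"translation":[0,0,10],"grip":15},{"rotation":[0,0,0],"translation":[0,0,30],"grip":15},{"rotation":[0,0,0],"translation":[0,0,50],"grip":15},{"rotation":[0,0,0],"translation":[-6,20,60],"grip":15},{"rotation":[0,0,0],"translation":[-15,50,60],"grip":15},{"rotation":[0,0,0],"translation":[-27,88,60],"grip":15},{"rotation":[0,0,0],"translation":[-39,126,60],"grip":15},{"rotation":[0,0,0],"translation":[-51,164,60],"grip":15},{"rotation":[0,0,0],"translation":[-62,202,60],"grip":15},{"rotation":[0,0,0],"translation":[-72,235,60],"grip":15},{"rotation":[0,0,0],"translation":[-78,253,60],"grip":15},{"rotation":[0,0,0],"translation":[-80,261,60],"grip":15},{"rotation":[0,0,0],"translation":[-80,261,40],"grip":15},{"rotation":[0,0,0],"translation":[-80,261,10],"grip":15},{"rotation":[0,0,0],"translation":[-80,261,-20],"grip":15},{"rotation":[0,0,0],"translation":[-80,261,-30],"grip":15},{"rotation":[0,0,0],"translation":[-80,261,-30],"grip":15},{"rotation":[0,0,0],"translation":[-80,261,-30],"grip":15},{"rotation":[0,0,0],"translation":[-80,261,-30],"grip":15}]' 50
python3 - <<'E'
from h import *
for n in ("scene","top"):
    p,d=imaging.camera(n); P=cloud(n,d); h=cv2.cvtColor(p,cv2.COLOR_RGB2HSV)
    m=(h[...,1]>120)&(abs(P[...,0]-.51)<.05)&(abs(P[...,1]-.271)<.045)&(P[...,2]>.042)&(p[...,0]>90)
    q=P[m]; print(n,len(q),q.min(0) if len(q) else "",q.max(0) if len(q) else "")
    if n=="scene": cv2.imwrite("pics/s4.png",cv2.resize(p[130:215,300:400,::-1],None,fx=6,fy=6,interpolation=cv2.INTER_CUBIC))
    pr=pan=P[(np.hypot(P[...,0]-.5925,P[...,1]-.012)<.06)&(P[...,2]>.07)]; print("pan z",np.median(pr[:,2]))
E
```

```text
time: 10.35
ee_pos: [0.5106, 0.2716, 0.0589]
tcp_rot: [179.9, 0.1, 166.2]
wrist_force: [0.5, -0.3, -6.4]
opening: 0.0233
grasp_force: 50.3
scene 202 [0.50187733 0.24694244 0.04821268] [0.5380323  0.303529   0.13656039]
pan z 0.08660933044711083
top 14 [0.51664192 0.23145356 0.05707258] [0.54090717 0.25345445 0.29574003]
pan z 0.08866032615916974
```

View pics/s4.png

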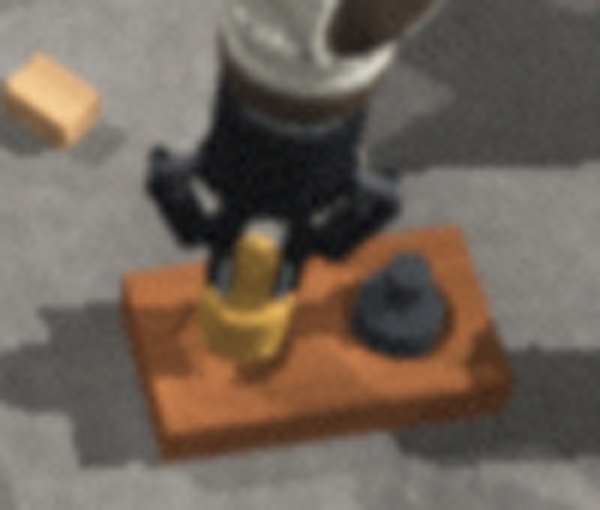

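The weight hangs upright over the pocket at (248,310), clear of the steel weight at (405,310), and the pan has risen to about 88 mm. Lowering now.

```bash
python3 -m jog '[{"rotation":[0,0,0],"translation":[0,0,-10],"grip":15},{"rotation":[0,0,0],"translation":[0,0,-20],"grip":15},{"rotation":[0,0,0],"translation":[0,0,-28],"grip":15},{"rotation":[0,0,0],"translation":[0,0,-32],"grip":15},{"rotation":[0,0,0],"translation":[0,0,-34],"grip":15},{"rotation":[0,0,0],"translation":[0,0,-34],"grip":15},{"rotation":[0,0,0],"translation":[0,0,-34],"grip":15}]' 50
```

```text
time: 11.15
ee_pos: [0.5098, 0.2713, 0.0232]
tcp_rot: [180.0, 0.0, 166.3]
wrist_force: [-0.4, -0.3, -3.6]
opening: 0.0238
grasp_force: 50.6
```

```bash
python3 -m jog '[{"rotation":[0,0,0],"translation":[0,0,-1],"grip":15},{"rotation":[0,0,0],"translation":[0,0,-1],"grip":50},{"rotation":[0,0,0],"translation":[0,0,-1],"grip":50},{"rotation":[0,0,0],"translation":[0,0,-1],"grip":50},{"rotation":[0,0,0],"translation":[0,0,-1],"grip":50},{"rotation":[0,0,0],"translation":[0,0,30],"grip":50},{"rotation":[0,0,0],"translation":[0,0,65],"grip":50},{"rotation":[0,0,0],"translation":[0,0,100],"grip":50},{"rotation":[0,0,0],"translation":[0,-40,130],"grip":60},{"rotation":[0,0,0],"translation":[0,-80,150],"grip":60},{"rotation":[0,0,0],"translation":[0,-130,150],"grip":60},{"rotation":[0,0,0],"translation":[0,-180,150],"grip":60},{"rotation":[0,0,0],"translation":[0,-180,150],"grip":60}]' 50
python3 - <<'E'
from h import *
for n in ("scene","top"):
    p,d=imaging.camera(n); P=cloud(n,d); h=cv2.cvtColor(p,cv2.COLOR_RGB2HSV)
    m=(abs(P[...,0]-.51)<.045)&(abs(P[...,1]-.271)<.04)
    for lo,hi in ((.038,.06),(.064,.09)):
        q=P[m&(P[...,2]>lo)&(P[...,2]<hi)]; print(n,len(q),q.min(0).round(4),q.max(0).round(4),np.median(q,0).round(4))
E
```

```text
time: 12.45
ee_pos: [0.5097, 0.0866, 0.1736]
tcp_rot: [-180.0, 0.1, 166.0]
wrist_force: [0.8, 0.6, -0.2]
opening: 0.0602
grasp_force: 0.0
scene 125 [0.4843 0.2369 0.0381] [0.5542 0.304  0.0573] [0.5181 0.2663 0.047 ]
scene 56 [0.4949 0.2596 0.0656] [0.5221 0.2852 0.0832] [0.5129 0.2704 0.0772]
top 241 [0.4661 0.2311 0.0381] [0.5548 0.3099 0.0599] [0.5096 0.2639 0.048 ]
top 89 [0.4964 0.2572 0.0655] [0.5197 0.2826 0.0879] [0.509  0.2687 0.0801]
```

Step 1 is done: the brass knob stands at (509,270) with its top at 82 mm. Next I'll work out the blank approach.

```bash
cat >> h.py <<'E'
from scipy.spatial.transform import Rotation as Ro
psi=np.radians(-9.6); yb=np.array([-np.sin(psi),np.cos(psi),0])
E
python3 - <<'E'
from h import *
n=Ro.from_rotvec(yb*np.radians(35)).apply([0,0,1]); g=np.array([512,-269,89])-14*n
o=readout.get_obs(); ee=o["ee_pos"]*1000; print(o["ee_pos"],o["q"].round(1) if hasattr(o["q"],"round") else o["q"])
t=18; tz=-Ro.from_rotvec(yb*np.radians(t)).apply([0,0,1])
tip=g+19*tz; print("n",n,"g",g,"tz",tz,"tip",tip)
R=Ro.from_rotvec(yb*np.radians(t))*Ro.from_euler("z",170.4-166.2,degrees=True); print("rotvec",R.as_rotvec(degrees=True))
for nm,c in (("world",tip-[0,0,34]),("tool",tip+34*tz)):
    print(nm,"cmd ee",c,"approach shift",c-80*tz-ee)
E
```

```text
[0.50980608 0.09023587 0.17324737] [10.   0.   2.  91.9  0.  23.9]
n [ 0.56554409 -0.09565462  0.81915204] g [ 504.0823827  -267.66083527   77.53187138] tz [-0.30468953  0.05153438 -0.95105652] tip [ 498.29328159 -266.68168211   59.46179757]
rotvec [ 3.6509833  17.6299315   4.16539327]
world cmd ee [ 498.29328159 -266.68168211   25.46179757] approach shift [  12.86236132 -361.04030537  -71.70105244]
tool cmd ee [ 487.93383751 -264.9295133    27.12587602] approach shift [   2.50291724 -359.28813656  -70.03697399]
```

```bash
python3 -m jog '[{"rotation":[0,0,0],"translation":[0,-40,0],"grip":62},{"rotation":[0,0,0],"translation":[0,-80,0],"grip":62},{"rotation":[0,0,0],"translation":[2,-120,0],"grip":62},{"rotation":[0.7,3.5,0.8],"translation":[4,-160,0],"grip":62},{"rotation":[1.4,7,1.7],"translation":[6,-200,0],"grip":62},{"rotation":[2.2,10.6,2.5],"translation":[8,-240,0],"grip":62},{"rotation":[2.9,14.1,3.4],"translation":[8,-280,0],"grip":62},{"rotation":[3.65,17.6,4.2],"translation":[8,-320,0],"grip":62},{"rotation":[3.65,17.6,4.2],"translation":[8,-350,0],"grip":62},{"rotation":[3.65,17.6,4.2],"translation":[8,-360,-20],"grip":62},{"rotation":[3.65,17.6,4.2],"translation":[8,-360,-40],"grip":62},{"rotation":[3.65,17.6,4.2],"translation":[8,-360,-40],"grip":62},{"rotation":[3.65,17.6,4.2],"translation":[8,-360,-40],"grip":62}]' 50
python3 - <<'E'
from h import *
p,d=imaging.camera("scene"); P=cloud("scene",d); o=readout.get_obs(); ee=o["ee_pos"]; print(ee,o["tcp_rot"],o["q"],proj("scene",ee))
t=18; T=-Ro.from_rotvec(yb*np.radians(t)).apply([0,0,1])
# finger points in tool-ish coordinates about ee: along, lateral(yb), side
m=(p.max(2)<120)&(np.linalg.norm(P-ee,axis=-1)<.13)&(P[...,2]>.125); q=P[m]-ee
s=np.cross(yb,T); a,l,b=q@T,q@yb,q@s
print(len(q)); h,e=np.histogram(a,np.arange(-.14,.03,.01)); print(dict(zip((e[:-1]*1000).round().astype(int).tolist(),h.tolist())))
k=a>np.sort(a)[-15]-.006
print("low", [tuple((x*1000).round().astype(int).tolist()) for x in np.c_[a,l,b][k]])
f=(a<-.03)&(a>-.08)&(abs(l)<.06); print("front side b", np.percentile(b[f],[2,25,50,75,98]), np.percentile(l[f],[2,50,98]))
cv2.imwrite("pics/s5.png",cv2.resize(p[110:235,120:260,::-1],None,fx=5,fy=4.5,interpolation=cv2.INTER_CUBIC))
E
```

```text
time: 13.85
ee_pos: [0.518, -0.2676, 0.1331]
tcp_rot: [180.0, -18.0, 170.6]
wrist_force: [-1.2, 0.3, 0.1]
opening: 0.062
grasp_force: 0.0
[ 0.51822749 -0.26779972  0.13385011] [179.97720754 -17.93978725 170.57977843] [-24.80113365  28.67027194  29.53421826 108.20613967  -4.66406364
 -14.66563619] [171.55689135 187.26148185]
128
{-140: 0, -130: 6, -120: 15, -110: 33, -100: 20, -90: 32, -80: 2, -70: 4, -60: 8, -50: 6, -40: 2, -30: 0, -20: 0, -10: 0, 0: 0, 10: 0}
low [(-61, 45, -8), (-55, -34, -13), (-54, -31, -12), (-50, -29, -11), (-43, -29, -9), (-52, 40, -9), (-56, 44, -10), (-53, 46, -9), (-49, -32, -14), (-48, -30, -14), (-39, -29, -11), (-59, 36, -14), (-54, 37, -12), (-51, 40, -11), (-42, 40, -9), (-39, 34, -12), (-44, 38, -13)]
front side b [-0.013879   -0.01252025 -0.01158246 -0.00954671 -0.00813012] [-0.03324718  0.03685826  0.04759308]
```

View pics/s5.png

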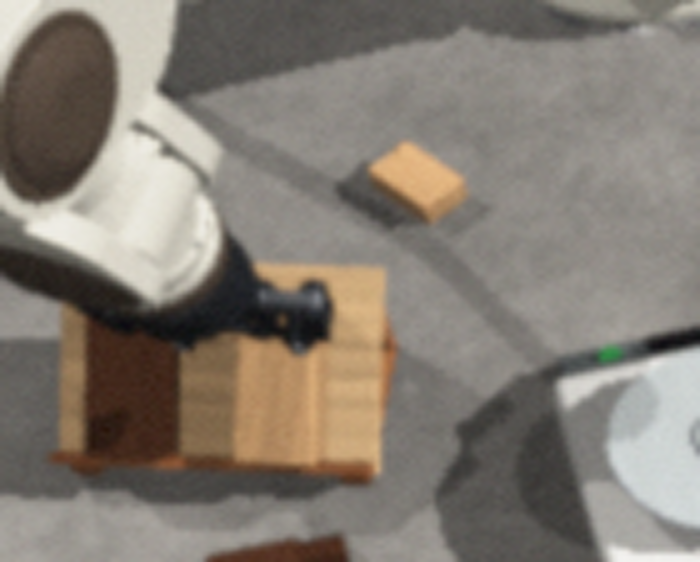

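The view shows the tilted gripper above the pale blank at (280,390), aligned with it and clear of the dark blank at (130,380). The finger centre line passes through the reported TCP, so the 34 mm offset runs along the tool axis. I'll descend along the tool.

```bash
python3 -m jog '[{"rotation":[0,0,0],"translation":[-6,-1,-15],"grip":66},{"rotation":[0,0,0],"translation":[-6,-1,-31],"grip":66},{"rotation":[0,0,0],"translation":[-12,0,-50],"grip":66},{"rotation":[0,0,0],"translation":[-18,1,-69],"grip":66},{"rotation":[0,0,0],"translation":[-24,2,-88],"grip":66},{"rotation":[0,0,0],"translation":[-27,2,-96],"grip":66},{"rotation":[0,0,0],"translation":[-29,3,-102],"grip":66},{"rotation":[0,0,0],"translation":[-30,3,-105],"grip":66},{"rotation":[0,0,0],"translation":[-30,3,-105],"grip":66},{"rotation":[0,0,0],"translation":[-30,3,-105],"grip":66}]' 40
```

```text
time: 14.9
ee_pos: [0.4881, -0.2659, 0.0287]
tcp_rot: [180.0, -17.9, 170.5]
wrist_force: [0.3, 0.0, 0.8]
opening: 0.0655
grasp_force: 0.0
```

```bash
python3 -m jog '[{"rotation":[0,0,0],"translation":[0,0,0],"grip":52},{"rotation":[0,0,0],"translation":[0,0,0],"grip":40},{"rotation":[0,0,0],"translation":[0,0,0],"grip":40},{"rotation":[0,0,0],"translation":[0,0,0],"grip":40},{"rotation":[0,0,0],"translation":[0,0,0],"grip":40},{"rotation":[0,0,0],"translation":[0,0,0],"grip":40}]' 40
```

```text
time: 15.5
ee_pos: [0.4881, -0.266, 0.0286]
tcp_rot: [180.0, -17.9, 170.5]
wrist_force: [2.3, -1.0, 5.6]
opening: 0.0494
grasp_force: 42.6
```

```bash
python3 -m jog '[{"rotation":[0,0,0],"translation":[6,-1,8],"grip":40},{"rotation":[0,0,0],"translation":[17,-3,25],"grip":40},{"rotation":[0,0,0],"translation":[34,-6,49],"grip":40},{"rotation":[0,0,0],"translation":[40,-6,85],"grip":40},{"rotation":[0,0,0],"translation":[45,5,115],"grip":40},{"rotation":[-0.5,-3,0],"translation":[50,35,120],"grip":40},{"rotation":[-1.3,-7.5,0],"translation":[60,70,120],"grip":40},{"rotation":[-2.2,-13,0],"translation":[70,105,120],"grip":40},{"rotation":[-3.1,-18.5,0],"translation":[80,140,120],"grip":40},{"rotation":[-4,-24,0],"translation":[90,175,120],"grip":40},{"rotation":[-5,-29.5,0],"translation":[100,210,120],"grip":40},{"rotation":[-5.6,-33,0],"translation":[110,240,120],"grip":40},{"rotation":[-5.8,-34.5,0],"translation":[116,262,115],"grip":40},{"rotation":[-5.8,-34.5,0],"translation":[119,272,95],"grip":40},{"rotation":[-5.8,-34.5,0],"translation":[119,275,75],"grip":40},{"rotation":[-5.8,-34.5,0],"translation":[119,275,65],"grip":40},{"rotation":[-5.8,-34.5,0],"translation":[119,275,65],"grip":40},{"rotation":[-5.8,-34.5,0],"translation":[119,275,65],"grip":40},{"rotation":[-5.8,-34.5,0],"translation":[119,275,65],"grip":40}]' 40
cat > m.py <<'E'
from h import *
pc={"scene":[.5924,.0132],"top":[.5929,.0106]}
for n in ("scene","top"):
    ds=[];
    for i in range(4): p,d=imaging.camera(n); ds.append(d)
    P=cloud(n,np.median(ds,0)); h=cv2.cvtColor(p,cv2.COLOR_RGB2HSV)
    m=(h[...,1]>50)&(p[...,0]>90)&(np.hypot(P[...,0]-.593,P[...,1]-.012)<.1)&(P[...,2]>.095); q=P[m]
    z=np.percentile(q[:,2],75); t=q[abs(q[:,2]-z)<.006]; A=np.c_[t[:,:2]-[.593,.012],np.ones(len(t))]
    r=cv2.minAreaRect((t[:,:2]*1000).astype(np.float32)); c=np.linalg.lstsq(A,t[:,2],rcond=None)[0]
    print(n,len(t),"plane",c.round(4),"rect",np.round(r[0],1),np.round(r[1],1),round(r[2],1),"pan",pc[n])
    # extents in blank axes (yaw -9.6)
    xb=np.array([np.cos(psi),np.sin(psi)]); 
    for nm,qq in (("top",t),("all",q)):
        e=(qq[:,:2]-pc[n]); print(nm,"x",np.percentile(e@xb,[1,99]).round(4),"y",np.percentile(e@yb[:2],[1,99]).round(4),"z",np.percentile(qq[:,2],[1,99]).round(4))
    cv2.imwrite(f"pics/m_{n}.png",cv2.resize(p[150:270,220:360,::-1],None,fx=5,fy=5,interpolation=cv2.INTER_CUBIC))
E
python3 m.py
```

```text
time: 17.4
ee_pos: [0.6072, 0.0088, 0.0942]
tcp_rot: [180.0, 17.1, 170.5]
wrist_force: [0.0, 0.7, -2.3]
opening: 0.0494
grasp_force: 42.0
scene 428 plane [-0.0077  0.001   0.1547] rect [607.5  10.8] [49.7 94.5] 79.8 pan [0.5924, 0.0132]
top x [-0.0282  0.0612] y [-0.0242  0.0241] z [0.1512 0.1572]
all x [-0.0412  0.0621] y [-0.0248  0.0341] z [0.1213 0.4334]
top 376 plane [-0.0048 -0.0043  0.1561] rect [626.   6.] [50.1 51.2] 80.1 pan [0.5929, 0.0106]
top x [0.0111 0.0586] y [-0.0236  0.0251] z [0.153  0.1587]
all x [0.0005 0.0586] y [-0.0235  0.0254] z [0.1465 0.2654]
```

View pics/m_scene.png

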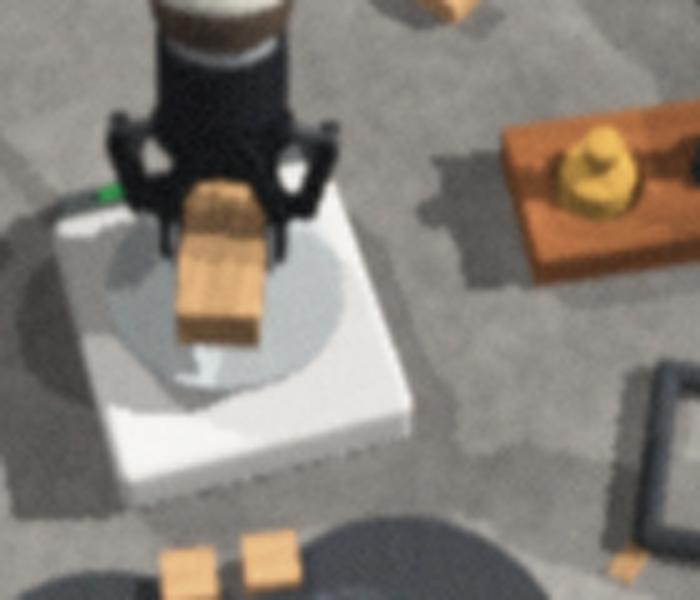

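The blank is level, at (222,290), and centred over the pan to within about 1 mm. The brass weight stands in its pocket at (598,175). I'll lower gently.

```bash
python3 -m jog '[{"rotation":[0,0,0],"translation":[0,0,-10],"grip":40},{"rotation":[0,0,0],"translation":[0,0,-18],"grip":40},{"rotation":[0,0,0],"translation":[0,0,-22],"grip":40},{"rotation":[0,0,0],"translation":[0,0,-24],"grip":40},{"rotation":[0,0,0],"translation":[0,0,-26],"grip":40},{"rotation":[0,0,0],"translation":[0,0,-27],"grip":40},{"rotation":[0,0,0],"translation":[0,0,-28],"grip":40},{"rotation":[0,0,0],"translation":[0,0,-28],"grip":40},{"rotation":[0,0,0],"translation":[0,0,-28],"grip":40},{"rotation":[0,0,0],"translation":[0,0,-28],"grip":40}]' 40
```

```text
time: 18.8
ee_pos: [0.6068, 0.0092, 0.0652]
tcp_rot: [180.0, 17.0, 170.5]
wrist_force: [-0.2, 0.1, -1.4]
opening: 0.0493
grasp_force: 42.0
```

```bash
python3 -m jog '[{"rotation":[0,0,0],"translation":[0,0,-1],"grip":40},{"rotation":[0,0,0],"translation":[0,0,-1.5],"grip":40},{"rotation":[0,0,0],"translation":[0,0,-1.5],"grip":40},{"rotation":[0,0,0],"translation":[0,0,-1.5],"grip":40},{"rotation":[0,0,0],"translation":[0,0,-1.5],"grip":40}]' 40
```

```text
time: 19.3
ee_pos: [0.6068, 0.0093, 0.0637]
tcp_rot: [180.0, 17.0, 170.5]
wrist_force: [1.5, -0.1, -0.2]
opening: 0.0498
grasp_force: 42.1
```

```bash
python3 -m jog '[{"rotation":[0,0,0],"translation":[0,0,0],"grip":52},{"rotation":[0,0,0],"translation":[0,0,0],"grip":56},{"rotation":[0,0,0],"translation":[0,0,0],"grip":62},{"rotation":[0,0,0],"translation":[0,0,0],"grip":66},{"rotation":[0,0,0],"translation":[0,0,0],"grip":66},{"rotation":[0,0,0],"translation":[-3,0,10],"grip":66},{"rotation":[0,0,0],"translation":[-9,1,30],"grip":66},{"rotation":[0,0,0],"translation":[-18,3,60],"grip":66},{"rotation":[0,0,0],"translation":[-30,5,100],"grip":66},{"rotation":[0,0,0],"translation":[-60,5,140],"grip":66},{"rotation":[0,0,0],"translation":[-100,5,160],"grip":66},{"rotation":[0,0,0],"translation":[-150,5,180],"grip":66},{"rotation":[0,0,0],"translation":[-200,5,200],"grip":66},{"rotation":[0,0,0],"translation":[-200,5,200],"grip":66},{"rotation":[0,0,0],"translation":[-200,5,200],"grip":66}]' 40
python3 m.py
```

```text
time: 20.8
ee_pos: [0.4062, 0.0143, 0.2658]
tcp_rot: [179.9, 17.3, 170.5]
wrist_force: [1.7, -0.3, 0.6]
opening: 0.066
grasp_force: 0.0
scene 550 plane [-0.004   0.0018  0.1234] rect [594.4  12.9] [ 50.1 119.3] 80.8 pan [0.5924, 0.0132]
top x [-0.056   0.0607] y [-0.0242  0.0246] z [0.1197 0.1263]
all x [-0.056   0.0616] y [-0.0242  0.025 ] z [0.0964 0.1262]
top 966 plane [-0.0007 -0.0038  0.1255] rect [593.3  11.1] [ 49.8 118.6] 80.5 pan [0.5929, 0.0106]
top x [-0.0578  0.0579] y [-0.0238  0.025 ] z [0.1226 0.1286]
all x [-0.0589  0.0579] y [-0.0238  0.0253] z [0.1073 0.1286]
```

View pics/m_scene.png

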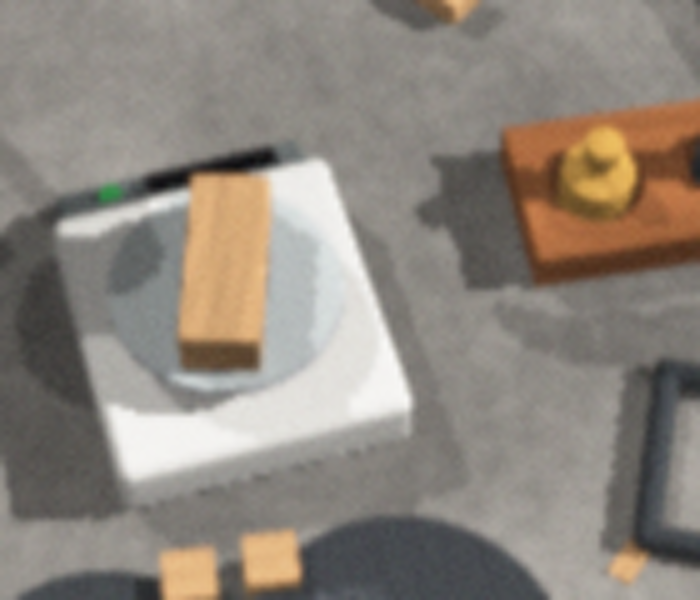

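The blank lies flat on the pan at (225,265), within about 1 mm of its centre. The brass weight stands in its pocket at (598,175), and the arm is clear of everything.

```bash
python3 -c "from workcell import bot; print(bot.job_done())"
```

```text
the job is handed in; nothing more can be done
None
```

Job handed in at about 21 s (the verdict was not returned): the brass weight stands in the pocket that was empty, and the pale blank lies flat on the pan, let go, within about 1–2 mm of its centre by the camera measurement.

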